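Clamp a polished shower rose softly, on edge

TASK

Stand the polished shower rose on edge in the soft clamp and slide the jaw up until its sprung pad holds it upright with a light pressure. Lay the rose on the sloped rest first and let go of it there, so that you can take it again another way. The polish marks easily: grip it lightly, set it down softly, never press the pad on it hard, and leave the bottle, wrench and jar alone.

Things in the scene. Friction and masses are not known exactly. Their poses are not given: they have to be found in the camera images.
- rose: polished steel shower rose, 0.28-0.44 kg: disc 120 mm across, 12 mm thick, with a round neck 28 mm across, 45 mm long on the middle of its back. Origin: centre of the disc's front face; z along the neck (disc z 0-12, neck 12-57 mm). Starts face down on the mat, neck up. Marked by over 110 N from the fingers (both added; 25 N each holds well) or over 40 N against mat, rest or clamp
- mat: fixed grey mat 160 x 160 mm, 6 mm thick, on which the rose starts; origin at the centre of its underside
- rest: fixed rest, base plate 120 x 110 mm, with a felt board 100 mm wide sloping at 45 degrees. Origin on the bench; x runs level along the slope, the slope faces -y and up (normal (0, -0.707, 0.707)) and rises towards +y. Two rubber pegs at its lower end (12 mm thick, standing 18 mm out of the felt) hold a disc's rim
- rest_nest (a point): point on the felt, 85 mm straight above the rest's origin, axes as rest: the place of the rose's front face centre when it lies on the slope, neck outward, lower rim on the pegs (at x = -36 and 36 mm, 55 mm down the slope from here). The board reaches 68 mm down and 20 mm up the slope from here, so the upper 40 mm of the disc stand clear, free on both faces
- clamp: fixed grey clamp, base 130 (x) by 165 mm (y -45 to 120); origin on the bench. Two fixed rubber-faced posts (|x| 36 to 54 mm, tops 85 mm high) with faces at y = -20 mm; from there to y = 38 mm a rubber V saddle (30 degree flanks) carries the disc's edge. The sliding jaw's like posts come from +y towards -y. The 72 mm between posts are open for the neck, best turned to the fixed jaw
- clamp_nest (a point): centre of the disc's body (mid-thickness) when it stands on the saddle flat against the fixed posts: 75 mm above the bench, y = -14 mm of the clamp, axes as clamp. The disc's axis then lies along y, its lowest point 15 mm and its top 135 mm above the bench
- jaw_handle (a point): centre of the top of the carriage's black upright handle, a paddle 40 (x) by 14 mm (y), top 105 mm above the bench, rising 53 mm from the carriage; axes as clamp, moves with the carriage
- glue: bystander: white bottle with green cap, 44 mm in diameter, 130 mm tall, origin under its base
- wrench: bystander: steel wrench 180 mm long lying on the bench
- tin: bystander: grey jar with steel lid, 70 mm in diameter, 60 mm tall, origin under its base
- jaw: sliding jaw: carriage (drag about 9 N, stays where left; 58 mm travel towards -y of the clamp) with a sprung forked pad ahead of it, screwed out by 0 to 12 mm, unknown and different each time (faces 23 to 35 mm to +y of this origin). The pad yields 1.5 N per mm, at most 12 mm. A light hold is 2 to 9 N on the rose; over 14 N marks it. Pushing the handle, one feels drag plus pad

How it is judged (in metres and radians):
On the way:
1. the rose lies on the sloped rest, neck outward, let go (distance between rose and rest_nest below 0.025 m and angle between the z axis of rose and the z axis of rest, either way round between 0.6 and 0.97 rad and contact force between the fingers and rose below 0.1 N and linear speed of rose below 0.02 m/s), for 0.2 s.
At the end, for the whole second after the job is handed in: The rose stands on edge on the saddle between the jaws, upright and square to them within 3 and 4.5 degrees, the centre of its front face within 12 mm of the clamp's nest point (6 mm of which is half its thickness), the pad presses on it with 2 to 9 N, and it is let go and at rest (angle between rose's own z axis and vertical between 1.518 and 1.623 rad and angle between the z axis of rose and the y axis of clamp, either way round below 0.08 rad and distance between rose and clamp_nest below 0.012 m and contact force between jaw and rose between 2 and 9 N and contact force between the fingers and rose below 0.1 N and linear speed of rose below 0.01 m/s); the robot touches nothing.
It fails at once if the fingers grip or touch the rose with more than 110 N in all (contact force between the fingers and rose above 110 N).
It fails at once if the pad presses on the rose with more than 14 N (contact force between jaw and rose above 14 N).
It fails at once if the rose strikes the rest, the mat or the clamp with more than 40 N (contact force between rose and rest above 40 N or contact force between rose and mat above 40 N or contact force between rose and clamp above 40 N).
It fails at once if the bottle, the wrench or the jar is moved by more than 15 mm (distance of any of glue, wrench, tin from where it was at the start of the episode above 0.015 m).
It also fails if it takes over 72 s, if anything falls off the work surface, if the arm or the gripper's body presses on something with over 40 N, if the wrist force passes 120 N, or if a joint passes its speed limit or range.

ROBOT

A 6-joint arm with a two-finger parallel gripper is mounted at the origin on the work surface. World frame = base frame: x ahead of the robot, y to its left, z up, the work surface at z = 0. Lengths are in mm, angles in rad, forces in N, time in s.
With the tool pointing down it reaches from about 350 to 875 mm from the base axis. Payload 15.5 kg.
Tool frame: the origin (TCP) lies on the centre line of the jaws, within the pads' length; the fingertips stand 25 mm ahead of it and the grasp point (between the pads) lies 6 mm ahead of it (r.tip_extent is the z of the fingertips in the tool frame, in mm); z points along the fingers, y is the line along which they close (so a half turn about z gives the same grasp; the last joint's range is limited). The gripper opens to 85 mm and grips with 20 to 120 N. Pads are 22 mm wide; open, the fingers measure 114 mm over their backs; the gripper's body (76 mm by 85 mm) begins 54 mm behind the grasp point. The pads swing forward as they close: fully open they stand 13 mm farther back than shut.
Start: joints at [1.105, 0.494, 1.345, -0, 1.302, -0.096], TCP at [225.889, 582.753, 256.277] pointing down, gripper open.
Joint ranges: [-2.91, 2.91], [-0.82, 2.16], [0.22, 2.67], [-1.22, 4.37], [0.12, 2.79], [-3.08, 3.08]. Speed limits (rad/s): [1.89, 1.89, 2.57, 3.01, 3.01, 3.01].

INTERFACE

Orientations are given as a 3x3 rotation matrix whose columns are the frame's x, y, z axes.
In Python, from rig import r gives the robot as it stands. The module is installed in compiled form; this text tells all that it offers. Calls block until the motion is done:
- r.goto(position, orientation): joint-space move of the TCP to a pose.
- r.move_linear(position, speed=150, ori=None): straight line of the TCP; ori=None keeps the orientation; speed is the mean speed in mm/s.
- r.movej(angles): joint-space move.
- r.move_gripper(opening, force=None): finger opening in mm; force is the grip in N (None keeps the last); returns when the fingers have stopped.
- r.hold(seconds).
- r.solve_ik(position, orientation): joint angles nearest the present ones, or None.
- r.camera(name): name is "scene" or "side" or "wrist"; returns a dict with "pixels" (384x512x3 uint8, blue, green, red), "mtx" (3x3 intrinsics, pixels), "xyz" and "rotation" of the camera in the world. Camera axes: x right, y down, z forward; pixel columns grow to the right and rows downward; lengths in mm; the calibration is good to about 2 mm. A picture is of the moment at which its call begins. There is no depth.
A pose or a line that the arm cannot do raises r.MotionError and nothing moves.
- r.job_done(): hands the job in; it is judged then, once.
Readings, each from a call of its own:
- r.current_t(): time.
- r.current_joints(): joint angles.
- r.current_joint_vel(): joint speeds.
- r.current_effort(): joint torques, N m.
- r.current_ee_pos(): TCP position.
- r.current_eef_rot(): TCP orientation.
- r.current_wrist_force(): force on the tool from outside, world axes, zero at the start.
- r.current_moment(): the same for the moment, N m.
- r.current_width(): finger opening in mm.
- r.current_finger_force(): force on a finger pad.
Only numpy, scipy, OpenCV 4.12 (cv2) and the standard library are available. Lean on these libraries where they do the work, as an engineer would, in place of code of your own. Each camera call takes 0.05 s, during which the arm holds its last target. There are 200 camera calls.

## Working session

There is one attempt and no reset: what is moved stays moved. The work goes in short steps, each a Python script; the robot and the scene stay as the last script left them, time stands still between calls to the robot, and variables do not carry over. Pictures are saved under pics/ and viewed, at most 10 in all, crops included, and the job is handed in when it is done.

```bash
ls; mkdir -p pics; python3 - <<'E'
from rig import r
import cv2,numpy as np,pickle
d={}
for n in ("scene","side","wrist"):
    c=r.camera(n);d[n]=c;cv2.imwrite(f"pics/{n}0.png",c["pixels"])
    print(n,np.round(c["xyz"]),np.round(c["rotation"],3).tolist(),np.round(c["mtx"],1).tolist())
pickle.dump(d,open("c0.pkl","wb"))
a=np.hstack([d["scene"]["pixels"],d["side"]["pixels"]])
print(r.tip_extent,r.current_t(),r.current_eef_rot())
E
```

```text
pics
scene [ 935. -584.  528.] [[0.895, 0.237, -0.378], [0.445, -0.515, 0.732], [-0.021, -0.824, -0.566]] [[361.1, 0.0, 254.1], [0.0, 361.1, 193.1], [0.0, 0.0, 1.0]]
side [ 187. -812.  821.] [[0.874, -0.295, 0.387], [-0.486, -0.542, 0.685], [0.007, -0.787, -0.617]] [[461.0, 0.0, 260.5], [0.0, 461.0, 198.6], [0.0, 0.0, 1.0]]
wrist [153. 611. 375.] [[0.362, 0.888, 0.286], [0.932, -0.344, -0.112], [-0.001, 0.307, -0.952]] [[332.2, 0.0, 258.8], [0.0, 332.2, 189.9], [0.0, 0.0, 1.0]]
25.0 0.15 [[-9.32395573e-01  3.61439240e-01 -4.13859385e-04]
 [ 3.61439464e-01  9.32395232e-01 -8.02728798e-04]
 [ 9.57428305e-05 -8.98045892e-04 -9.99999592e-01]]
```

View pics/scene0.png

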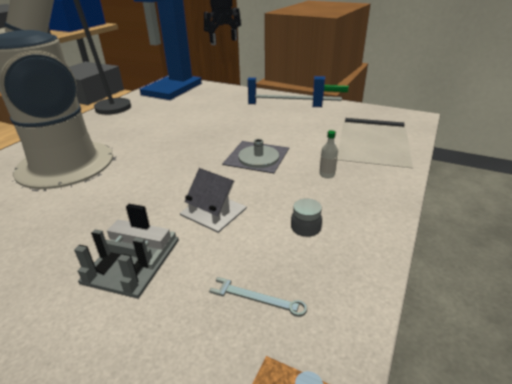

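View pics/side0.png

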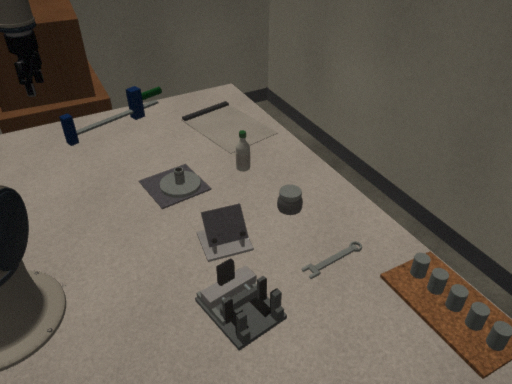

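The scene view shows the rose on its mat at about (260,155), the rest at (213,205) and the clamp at (130,255). The side view has them at (180,183), (225,235) and (240,305). I'll get rough positions from these, then take closer wrist views.

```bash
cat > h.py <<'E'
import numpy as np,cv2,pickle
def ray(c,p,z=0):
    d=c["rotation"]@np.linalg.inv(c["mtx"])@np.array([p[0],p[1],1.]); o=np.array(c["xyz"],float)
    return o+d*(z-o[2])/d[2]
def proj(c,P):
    q=(np.atleast_2d(P)-c["xyz"])@c["rotation"]@np.array(c["mtx"]).T
    return q[:,:2]/q[:,2:]
def down(yaw): # tool z down, tool y at angle yaw from world x
    y=np.array([np.cos(yaw),np.sin(yaw),0]); z=np.array([0,0,-1.]); return np.column_stack([np.cross(y,z),y,z])
def fr(p,yaw):
    c,s=np.cos(yaw),np.sin(yaw); return np.array(p,float),np.array([[c,-s,0],[s,c,0],[0,0,1]])
E
python3 - <<'E'
from h import *
d=pickle.load(open("c0.pkl","rb"))
for n,pts in dict(scene=[(258,156),(182,211),(217,228),(245,209),(81,283),(133,298),(178,236),(329,176),(307,230),(220,285),(300,308)],side=[(180,186),(205,258),(253,245),(198,312),(240,341),(285,314),(243,168),(290,208),(312,270),(358,246)]).items():
    for p in pts: print(n,p,np.round(ray(d[n],p)[:2]))
E
```

```text
scene (258, 156) [504. 282.]
scene (182, 211) [457. -43.]
scene (217, 228) [568. -62.]
scene (245, 209) [592.  29.]
scene (81, 283) [ 416. -313.]
scene (133, 298) [ 532. -297.]
scene (178, 236) [ 504. -122.]
scene (329, 176) [733. 259.]
scene (307, 230) [755.  18.]
scene (220, 285) [ 660. -203.]
scene (300, 308) [ 815. -187.]
side (180, 186) [520. 268.]
side (205, 258) [465. -43.]
side (253, 245) [591. -59.]
side (198, 312) [ 385. -187.]
side (240, 341) [ 432. -297.]
side (285, 314) [ 549. -284.]
side (243, 168) [729. 263.]
side (290, 208) [754.  22.]
side (312, 270) [ 675. -204.]
side (358, 246) [ 825. -191.]
```

```bash
python3 - <<'E'
from rig import r
from h import *
d={}
for n,p in dict(rose=(512,310,250),rest=(528,40,240),clamp=(480,-185,250)).items():
    r.goto(np.array(p,float),down(0)); r.hold(0.25)
    c=r.camera("wrist"); d[n]=c
    cv2.imwrite(f"pics/w_{n}.png",cv2.resize(c["pixels"],(800,600),interpolation=cv2.INTER_CUBIC)); print(n,np.round(c["xyz"]),r.current_t(),np.round(r.current_joints(),2))
pickle.dump(d,open("c1.pkl","wb"))
# rest regrip feasibility
E
```

```text
rose [512. 389. 369.] 1.9167 [0.45 0.46 1.42 0.   1.26 0.44]
rest [529. 119. 359.] 3.2667 [-0.04  0.38  1.6   0.    1.16 -0.04]
clamp [ 481. -106.  369.] 4.4833 [-0.48  0.35  1.62  0.    1.17 -0.48]
```

View pics/w_rose.png

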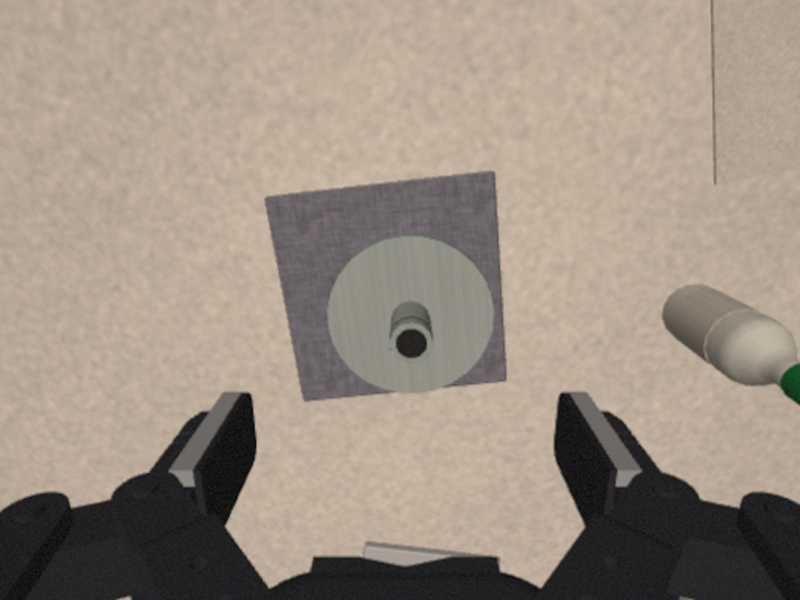

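View pics/w_rest.png

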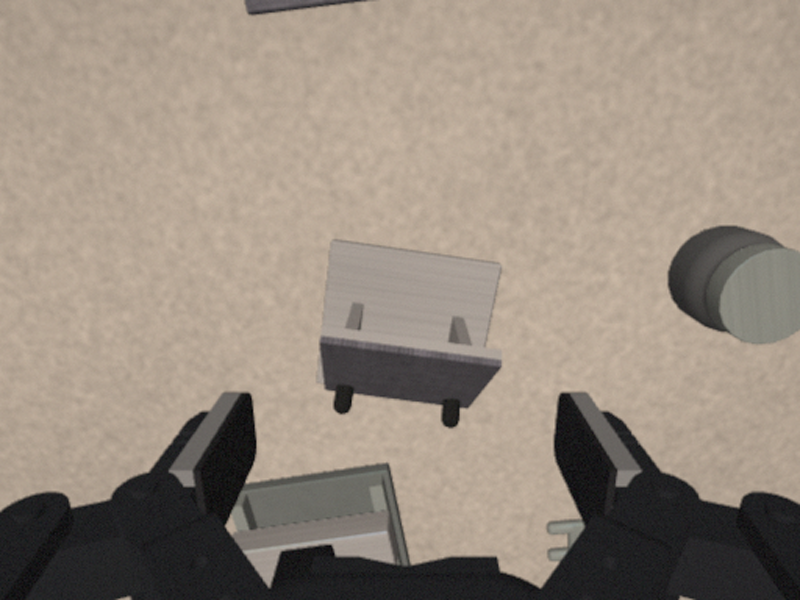

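View pics/w_clamp.png

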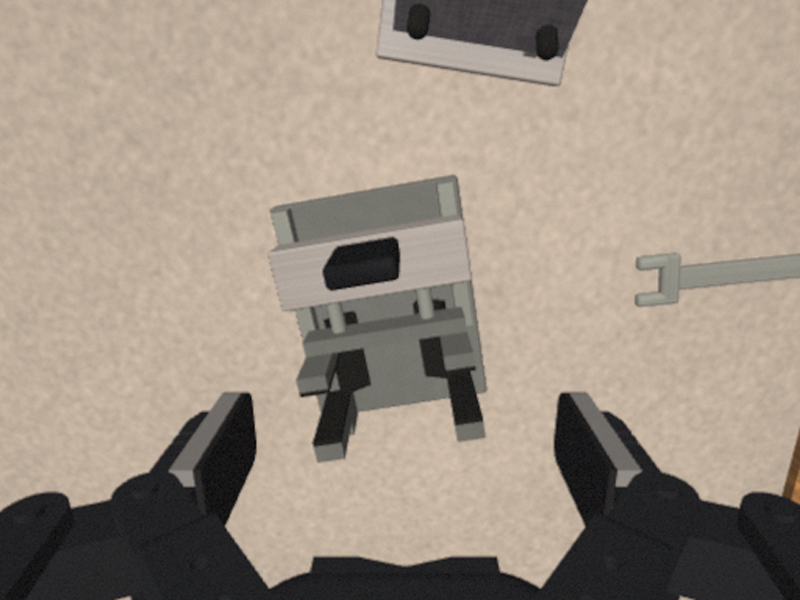

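The rose disc centre is at about (410,314) and its neck top at (411,343). The rest's back corners are at (332,241) and (500,264), with peg tips near (341,408) and (450,421). The clamp's back corners are at (272,207) and (457,177), its front right corner at (486,391), and the handle near (362,265). Next I'll enlarge the clamp view to read its edges.

```bash
python3 - <<'E'
from h import *
d=pickle.load(open("c1.pkl","rb"))
im=d["clamp"]["pixels"][108:302,168:318]
im=(255*(im/255.)**.45).astype(np.uint8)
im=cv2.resize(im,None,fx=3,fy=3,interpolation=cv2.INTER_CUBIC)
im2=d["rest"]["pixels"][140:280,195:335]; im2=(255*(im2/255.)**.6).astype(np.uint8)
im2=cv2.resize(im2,None,fx=2.4,fy=2.4,interpolation=cv2.INTER_CUBIC)
o=np.zeros((600,800,3),np.uint8); o[:582,:450]=im; o[:336,455:455+336]=im2; cv2.imwrite("pics/crop1.png",o)
E
```

```text
(no output)
```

View pics/crop1.png

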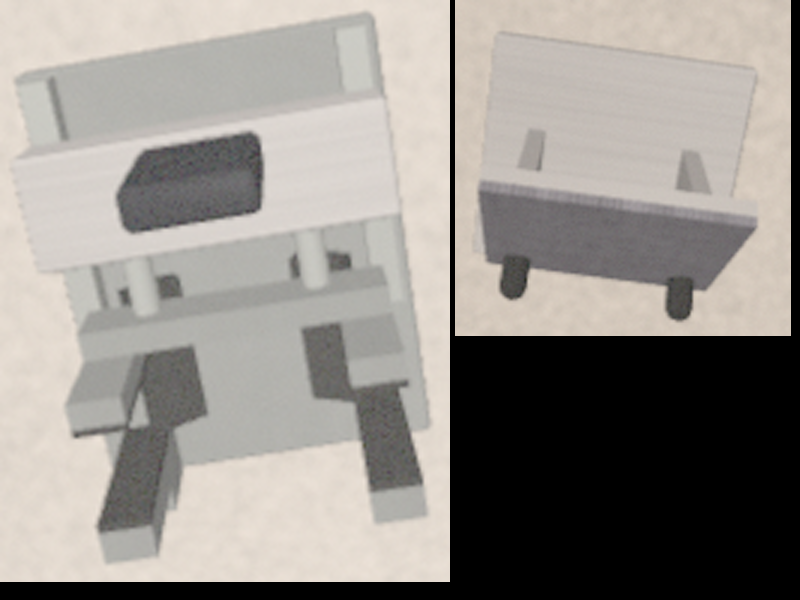

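The crop shows the clamp base corners at (18,78), (372,14) and (427,428). The top edges of the fixed-post faces run (98,530)-(157,523) and (371,492)-(423,485). The handle top is centred near (192,202), and the felt's top edge runs (481,190)-(755,225). Now I'll fit the poses.

```bash
cat > fit.py <<'E'
from h import *
from scipy.optimize import least_squares
d=pickle.load(open("c1.pkl","rb")); d0=pickle.load(open("c0.pkl","rb"))
A=lambda l:[((x)/3+168,y/3+108) for x,y in l]
B=lambda l:[((x-455)/2.4+195,y/2.4+140) for x,y in l]
S=lambda l:[(x*.64,y*.64) for x,y in l]
def fit(name,obs,x0):
    def res(p):
        o,R=fr([p[0],p[1],0],p[2]); e=[]
        for c,P,px in obs:
            P=np.array([[a if a is not None else p[3] for a in q] for q in P],float)
            e.append((proj(c,o+P@R.T)-np.array(px)).ravel())
        return np.concatenate(e)
    s=least_squares(res,x0,loss="soft_l1"); print(name,np.round(s.x,3)); print(np.round(res(s.x).reshape(-1,2),1).tolist()); return s.x
N=None
w=d["clamp"]
cl=fit("clamp",[(w,[[-65,120,N],[65,120,N],[65,-45,N],[-54,-20,85],[-36,-20,85],[36,-20,85],[54,-20,85]],A([(18,78),(372,14),(427,428),(98,530),(157,523),(371,492),(423,485)]))],[475,-255,.1,10])
re=fit("rest",[(d["rest"],[[-60,55,N],[60,55,N],[-50,14.1,99.1],[50,14.1,99.1],[-50,-48.1,36.9],[50,-48.1,36.9],[-36,-51.6,58.8],[36,-51.6,58.8]],B([(497,33),(756,70),(481,190),(755,225),(488,262),(706,290),(514,289),(679,309)])),
  (w,[[-60,-55,0],[60,-55,0]],S([(378,58),(559,85)]))],[530,0,-.1,8])
c=d["rose"]
print("rose disc",ray(c,(410.5*.64,314*.64),18),"neck",ray(c,(411*.64,343*.64),63))
for n,p in (("scene",(258,143)),("side",(178.5,171))): print(n,ray(d0[n],p,63))
o,R=fr([cl[0],cl[1],0],cl[2])
loc=lambda p,z:(R.T@(ray(w,A([p])[0],z)-o))
print("handle",loc((192,202),105),loc((195,180),105),loc((195,221),105))
print("padface",loc((101,430),85),loc((380,385),85))
print("wrench end",ray(w,(636*.64,290*.64),5))
np.savez("pose.npz",cl=cl,re=re)
E
python3 fit.py
```

```text
clamp [ 4.73800e+02 -2.66905e+02  1.72000e-01  5.00100e+00]
[[0.5, 0.8], [0.4, 1.5], [0.8, -0.5], [0.0, 0.2], [-1.8, -0.1], [-0.8, -0.6], [0.2, -1.1]]
rest [ 5.3123e+02 -1.1820e+01 -1.3900e-01  2.1596e+01]
[[-1.9, -1.2], [4.6, -0.8], [-0.7, 0.4], [1.2, 0.9], [-0.1, 0.6], [0.2, 0.4], [-0.6, 4.4], [0.0, 4.6], [0.1, -3.7], [0.0, -3.0]]
rose disc [517.06954416 262.92880274  18.        ] neck [516.86746154 259.44717596  63.        ]
scene [522.05776627 247.79370048  63.        ]
side [517.35909635 255.16278362  63.        ]
handle [  0.80582653  89.95671943 105.        ] [  2.81284049  95.90825791 105.        ] [  0.5698206   84.48783209 105.        ]
padface [-44.82705895  16.03050211  85.        ] [44.78574609 16.57493983 85.        ]
wrench end [ 651.31520267 -217.46544209    5.        ]
```

```bash
cat >> fit.py <<'E'
print("----")
def res2(p):
    o,R=fr([p[0],p[1],0],p[2]); s=p[3]
    P=np.array([[-60,s+55,8],[60,s+55,8],[-50,14.1,99.1],[50,14.1,99.1],[-50,-48.1,36.9],[50,-48.1,36.9],[-36,-51.6,58.8],[36,-51.6,58.8]])
    e=[proj(d["rest"],o+P@R.T)-B([(497,33),(756,70),(481,190),(755,225),(488,262),(706,290),(514,295),(679,316)]),
       proj(w,o+np.array([[-60,s-55,0],[60,s-55,0.]])@R.T)-S([(378,58),(559,85)])]
    return np.concatenate(e).ravel()
s=least_squares(res2,[530,-10,-.14,0],loss="soft_l1");print("rest",np.round(s.x,3),np.round(res2(s.x).reshape(-1,2),1).tolist()); re=s.x
def res3(p):
    t=np.linspace(0,6.283,200); q=proj(c,np.c_[p[0]+60*np.cos(t),p[1]+60*np.sin(t),0*t+18])/.64
    n=proj(c,[[p[0],p[1],63]])[0]/.64
    return [q[:,0].min()-328,q[:,0].max()-493,q[:,1].min()-236,q[:,1].max()-392,n[0]-411,n[1]-343]
s=least_squares(res3,[517,261]);print("rose",s.x,np.round(res3(s.x),1)); ro=s.x
np.savez("pose.npz",cl=cl,re=re,ro=ro)
E
cat > k.py <<'E'
from h import *
P=np.load("pose.npz"); a=2**-.5
cl,re,ro=P["cl"],P["re"],P["ro"]
oR,RR=fr([re[0],re[1],0],re[2]); oC,RC=fr([cl[0],cl[1],0],cl[2])
cols=lambda y,z:np.column_stack([np.cross(y,z),y,z])
nest=oR+[0,0,85]; nrm=RR@[0,-a,a]; up=RR@[0,a,a]
T_lay=RR@cols([1,0,0],[0,a,-a])
def T_re(s): return RR@cols(s*np.array([0,-a,a]),[0,-a,-a])
def T_cl(s): return RC@cols(s*np.array([0,-1.,0]),[0,0,-1.])
cn=oC+RC@[0,-14,75]
E
python3 fit.py|sed -n '/----/,$p'; python3 - <<'E'
from rig import r
from k import *
f=lambda q:None if q is None else np.round(q,2)
print("mat",f(r.solve_ik(np.array([ro[0],ro[1],48.]),down(re[2]))))
for h in (42,80,120): print("lay",f(r.solve_ik(nest+nrm*h,T_lay)))
for s in (1,-1):
    for h in (53,100,150): print("re",s,f(r.solve_ik(nest+nrm*6+up*h,T_re(s))))
    print("cl",f(r.solve_ik(cn+[0,0,49],T_cl(s))),f(r.solve_ik(cn+[0,0,120],T_cl(s))))
E
```

```text
----
rest [ 5.31328e+02 -1.08900e+01 -1.37000e-01 -4.55300e+00] [[-0.6, -0.4], [1.4, -0.8], [-0.7, -0.5], [1.4, -0.2], [0.1, -0.0], [0.5, -0.4], [-0.5, 1.1], [0.3, 0.9], [-0.3, 0.3], [-0.7, 0.6]]
rose [516.99865826 259.73023663] [-1.1  0.8 -0.2  0.8  0.2 -0.4]
mat [ 0.36  0.7   1.65 -0.    0.79  0.5 ]
lay [-0.58  0.73  1.71  0.74  1.23 -0.9 ]
lay [-0.63  0.69  1.67  0.7   1.3  -0.87]
lay [-0.67  0.66  1.63  0.67  1.38 -0.84]
re 1 [ 0.3   0.75  1.56 -0.72  1.31  2.38]
re 1 [ 0.35  0.72  1.5  -0.69  1.41  2.35]
re 1 [ 0.4   0.69  1.42 -0.65  1.51  2.31]
cl [-0.64  0.56  1.67 -0.    0.91  0.76] [-0.64  0.46  1.6  -0.    1.08  0.76]
re -1 [ 0.3   0.75  1.56 -0.72  1.31 -0.76]
re -1 [ 0.35  0.72  1.5  -0.69  1.41 -0.8 ]
re -1 [ 0.4   0.69  1.42 -0.65  1.51 -0.83]
cl [-0.64  0.56  1.67 -0.    0.91 -2.38] [-0.64  0.46  1.6  -0.    1.08 -2.38]
```

```bash
python3 - <<'E'
from rig import r
from k import *
T=down(re[2]); p=np.array([ro[0],ro[1],49.])
r.goto(p+[0,0,90],T); r.move_linear(p,speed=120); r.move_gripper(20,force=25)
print("w",r.current_width(),"ff",r.current_finger_force(),r.current_t()); r.hold(.2)
f0=r.current_wrist_force()
r.move_linear(p+[0,0,15],speed=40); r.hold(.2); print("wf",f0,r.current_wrist_force())
r.move_linear(p+[0,0,130],speed=150)
r.goto(nest+nrm*80+up*4,T_lay); r.hold(.2)
print(r.current_wrist_force(),r.current_width(),r.current_t())
cv2.imwrite("pics/lay1.png",r.camera("side")["pixels"][150:350,100:400])
E
```

```text
w 27.62909697620695 ff 24.30997520685196 7.625
wf [-2.14226773 -0.22006102  5.24380368] [ 0.08167414  0.19495221 -4.26439706]
[-0.12329996  1.65018255 -1.61091512] 27.12451036061643 11.1167
```

View pics/lay1.png

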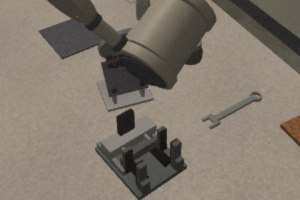

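The arm hides the rose in this view, but a width of 27.1 mm means the neck is still gripped. I'll feel my way down onto the felt.

```bash
python3 - <<'E'
from rig import r
from k import *
r.move_linear(nest+nrm*52+up*4,speed=60); r.hold(.15)
f0=np.array(r.current_wrist_force()); h=52
while h>38:
    h-=1; r.move_linear(nest+nrm*h+up*4,speed=15); df=np.array(r.current_wrist_force())-f0
    n=df@nrm
    if n>3: break
print("contact h",h,"n",n,"u",df@up,r.current_t())
f0=np.array(r.current_wrist_force()); u=4
while u>-6:
    u-=1; r.move_linear(nest+nrm*h+up*u,speed=15); df=np.array(r.current_wrist_force())-f0
    if df@up>3: break
print("peg u",u,df@up,df@nrm,r.current_t())
r.move_gripper(50); r.hold(.3)
r.move_linear(nest+nrm*110+up*u,speed=150)
r.goto(nest+nrm*150+up*150,T_lay)
c=r.camera("wrist"); pickle.dump(c,open("c2.pkl","wb")); cv2.imwrite("pics/laid.png",c["pixels"]); print(r.current_t())
E
```

```text
contact h 38 n 0.6409620950089123 u -0.4534709739397023 15.4333
peg u -6 -0.36503532145392503 -0.22122952507288554 17.9333
19.95
```

View pics/laid.png

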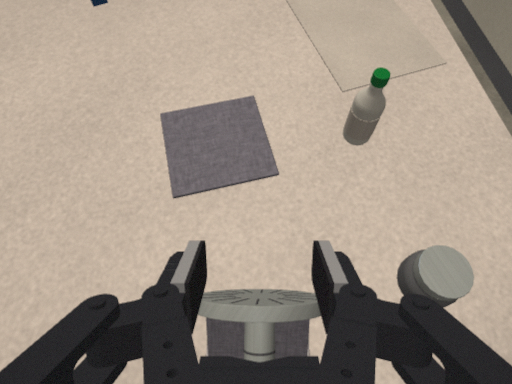

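Something is off: the disc at (260,305) looks almost edge-on, with the felt visible below it. I'll look from the other cameras.

```bash
python3 - <<'E'
from rig import r
from k import *
r.goto(np.array([450,330,330.]),down(re[2]))
a_=r.camera("scene"); b=r.camera("side"); pickle.dump((a_,b),open("c3.pkl","wb"))
f=lambda im,s:cv2.resize(im,None,fx=s,fy=s,interpolation=cv2.INTER_CUBIC)
o=np.hstack([f(a_["pixels"][140:240,165:265],4),f(b["pixels"][170:270,175:275],4)])
cv2.imwrite("pics/both.png",o); print(r.current_t())
E
```

```text
21.6
```

View pics/both.png

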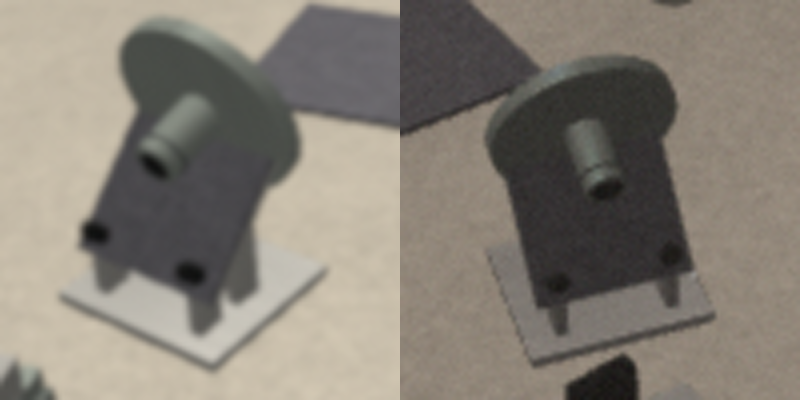

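The scene and side crops show the rose hooked over the board: disc behind the top edge, neck lying on the felt and pointing down the slope. It must have caught the board edge during my sideways move. I'll check that pose against the images and work out a recovery: take the neck sideways, lift, turn 90° and lay it down.

```bash
cat > chk.py <<'E'
from k import *
from scipy.optimize import least_squares
a_,b=pickle.load(open("c3.pkl","rb"))
# observations: disc back rim extents (px) and neck end centre, in both crops
off=[(165,140),(175,170)]
end=[(157/4+165,162/4+140),((603-400)/4+175,188/4+170)]
def pts(p):
    # p: x,u,n of front centre; th tilt about x, yaw
    zax=RR@fr([0,0,0],p[4])[1]@np.array([0,-np.cos(p[3]),-np.sin(p[3])])
    o=nest+RR@[p[0],0,0]+up*p[1]+nrm*p[2]; return o,zax
def ext(c,o,z):
    x=np.cross(z,[0,0,1.]);x/=np.linalg.norm(x);y=np.cross(z,x);t=np.linspace(0,6.283,90)[:,None]
    q=np.vstack([proj(c,o+h*z+60*(np.cos(t)*x+np.sin(t)*y)) for h in (0,12)]); return q.min(0),q.max(0)
def res(p):
    o,z=pts(p); e=[]
    for c,n in ((a_,end[0]),(b,end[1])): e+=list(proj(c,o+57*z)[0]-n)
    m,M=ext(a_,o,z); e+=[m[0]-(118/4+165),m[1]-(15/4+140),M[0]-(301/4+165)]
    m,M=ext(b,o,z); e+=[m[0]-(85/4+175),m[1]-(54/4+170),M[0]-(277/4+175)]
    return np.array(e)
if __name__=="__main__":
    p0=[0,32,14,.785,0]; print("model",np.round(res(p0),1))
    s=least_squares(res,p0,x_scale=[5,5,5,.1,.1]); print("fit",np.round(s.x,2),np.round(res(s.x),1))
    from rig import r
    f=lambda q:None if q is None else np.round(q,2)
    for sg in (1,-1):
      for t in (0,.26):
        z1=-nrm*np.cos(t)+up*np.sin(t); z2=-up*np.cos(t)-nrm*np.sin(t); y=RR@[sg,0,0]
        print(sg,t,[f(r.solve_ik(q,cols(y,z))) for q,z in ((nest-up*8+nrm*20-z1*6,z1),(nest-up*8+nrm*20-z1*70,z1),(nest+nrm*44-z2*8,z2),(nest+nrm*100-z2*8,z2))])
E
python3 chk.py
```

```text
model [ 0.  10.   0.1  8.5 -7.3 12.2 -1.4 -0.2 12.8  0.9]
fit [ 3.480e+00  4.544e+01  8.250e+00  3.700e-01 -4.000e-02] [-0.4  0.5  0.1  0.3 -0.  -0.6  0.7 -0.5 -0.1  0.3]
1 0 [array([-0.58,  0.75,  1.72,  0.76,  1.19, -0.92]), array([-0.65,  0.69,  1.66,  0.69,  1.32, -0.87]), array([ 0.21,  0.74,  1.64, -0.78,  1.23,  0.8 ]), array([ 0.15,  0.66,  1.66, -0.8 ,  1.23,  0.73])]
1 0.26 [array([-0.65,  0.88,  1.68,  0.87,  1.39, -1.06]), array([-0.73,  0.84,  1.61,  0.8 ,  1.49, -1.01]), array([ 0.1 ,  0.63,  1.68, -0.6 ,  1.05,  0.6 ]), array([ 0.03,  0.56,  1.68, -0.59,  1.08,  0.5 ])]
-1 0 [array([-0.58,  0.75,  1.72,  0.76,  1.19,  2.22]), array([-0.65,  0.69,  1.66,  0.69,  1.32,  2.27]), array([ 0.21,  0.74,  1.64, -0.78,  1.23, -2.34]), array([ 0.15,  0.66,  1.66, -0.8 ,  1.23, -2.42])]
-1 0.26 [array([-0.65,  0.88,  1.68,  0.87,  1.39,  2.08]), array([-0.73,  0.84,  1.61,  0.8 ,  1.49,  2.13]), array([ 0.1 ,  0.63,  1.68, -0.6 ,  1.05, -2.54]), array([ 0.03,  0.56,  1.68, -0.59,  1.08, -2.64])]
```

The fit is under 1 px: the neck sits on the board's edge, tilted 21° below horizontal, with its end free in the air. I'll grip it across the neck and keep the gripper's body clear of the disc.

```bash
cat > rec.py <<'E'
from chk import *
s=least_squares(res,[0,32,14,.785,0],x_scale=[5,5,5,.1,.1]); o1,za=pts(s.x)
t=.3; G=46
y1=np.cross([0,0,1.],za); y1/=np.linalg.norm(y1)
if y1@RR[:,0]<0:y1=-y1
pd=np.cross(y1,za); pd=pd if pd[2]<0 else -pd
z1=pd*np.cos(t)-za*np.sin(t); T1=cols(y1,z1); p1=o1+G*za-9*z1
z2=-up*np.cos(t)-nrm*np.sin(t); T2=cols(RR[:,0],z2); p2=nest+nrm*G-9*z2
E
python3 - <<'E'
from rig import r
from rec import *
print(np.round(p1),np.round(T1,2).tolist(),np.round(p2))
W=np.array([p1[0],p1[1]-60,330]); H=np.array([p2[0],p2[1]+0,290])
for q,T in ((W,T1),(p1-z1*100,T1),(p1,T1),(p1+[0,0,150],T1),(H,T2),(p2+nrm*55+up*6,T2),(p2,T2)):
    j=r.solve_ik(q,T); print(None if j is None else np.round(j,2))
r.move_gripper(60,force=40)
r.goto(W,T1); r.move_linear(p1-z1*80,speed=200); r.move_linear(p1,speed=80)
r.hold(.1); f0=r.current_wrist_force(); r.move_gripper(18,force=40)
print("w",r.current_width(),"ff",r.current_finger_force(),np.round(f0,1),np.round(r.current_wrist_force(),1),r.current_t())
c=r.camera("side"); pickle.dump(c,open("c4.pkl","wb"))
E
```

```text
[530. -33. 113.] [[0.14, 0.98, 0.11], [0.77, -0.18, 0.61], [0.62, 0.0, -0.78]] [527. -39. 125.]
[-0.62  0.41  1.47  0.6   1.58 -0.54]
[-0.64  0.57  1.64  0.61  1.32 -0.74]
[-0.53  0.68  1.74  0.71  1.11 -0.8 ]
[-0.53  0.45  1.62  0.64  1.38 -0.58]
[ 0.08  0.4   1.52 -0.48  1.36  0.35]
[ 0.02  0.54  1.67 -0.55  1.08  0.46]
[ 0.08  0.62  1.68 -0.56  1.03  0.56]
w 26.72902949580234 ff 38.732872009277344 [-0.3  0.4  0.2] [ 1.9 -0.3  3.1] 26.1
```

```bash
python3 - <<'E'
from rig import r
from rec import *
r.move_linear(p1+[0,0,15],speed=30); r.move_linear(p1+[0,0,150],speed=150)
print("lift",np.round(r.current_wrist_force(),1),r.current_width())
H=np.array([p2[0],p2[1],290.]); r.goto(H,T2)
c=r.camera("side");d=r.camera("scene"); pickle.dump((d,c),open("c5.pkl","wb"))
f=lambda im,s:cv2.resize(im,None,fx=s,fy=s,interpolation=cv2.INTER_CUBIC)
cv2.imwrite("pics/held.png",np.hstack([f(d["pixels"][50:250,120:320],2),f(c["pixels"][50:250,130:330],2)])); print(r.current_t())
E
```

```text
lift [-0.6 -0.  -4.8] 26.995892685624337
29.0333
```

View pics/held.png

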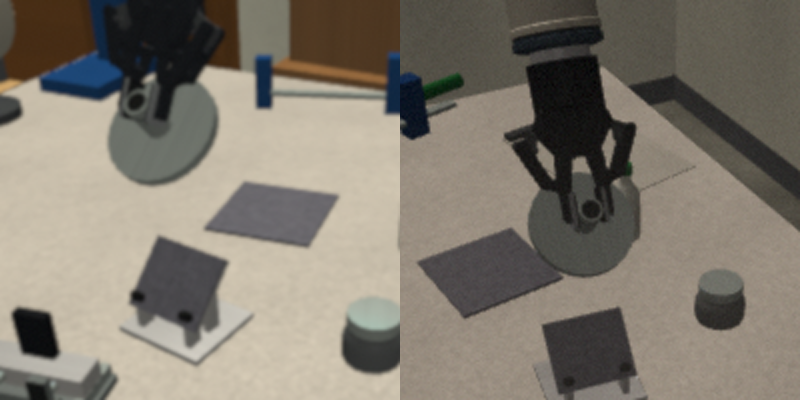

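The rose is held by the neck with the disc facing the board: neck end at (136,102) in the scene crop and (592,210) in the side crop. I'll fit how it sits in the hand.

```bash
cat > f5.py <<'E'
from rec import *
dd,ss=pickle.load(open("c5.pkl","rb"))
def res5(p):
    o,z=pts(p); e=[]
    e+=list(proj(dd,o+57*z)[0]-(188,101)); e+=list(proj(ss,o+57*z)[0]-(226,155))
    m,M=ext(dd,o,z); e+=[m[0]-(108/2+120),M[0]-(218/2+120),M[1]-(184/2+50)]
    m,M=ext(ss,o,z); e+=[m[0]-(128/2+130),M[0]-(234/2+130),M[1]-(275/2+50)]
    return np.array(e)
dz=290-p2[2]
s5=least_squares(res5,[0,dz*a,dz*a,-.785,0],x_scale=[5,5,5,.1,.1])
if __name__=="__main__":
    print(np.round(s5.x,2),np.round(res5(s5.x),1)); print("expected",dz*a)
E
python3 f5.py
```

```text
[ 3.7000e-01  1.1281e+02  1.2187e+02 -7.8000e-01  8.0000e-02] [-0.5 -0.   0.2 -0.1 -0.1  0.8  0.2 -0.7  0.3  0.1]
expected 116.32803501220098
```

```bash
python3 - <<'E'
from rig import r
from rec import *
u=3.5+4
r.move_linear(p2+nrm*60+up*u,speed=150); r.move_linear(p2+nrm*3+up*u,speed=60); r.hold(.15)
f0=np.array(r.current_wrist_force()); h=3
while h>-12:
    h-=1; r.move_linear(p2+nrm*h+up*u,speed=15); df=np.array(r.current_wrist_force())-f0; n=df@nrm
    if n>2: break
print("contact",h,n,df@up,r.current_t())
f0=np.array(r.current_wrist_force())
while u>-3:
    u-=1; r.move_linear(p2+nrm*h+up*u,speed=15); df=np.array(r.current_wrist_force())-f0
    if df@up>2.5: break
print("peg",u,df@up,df@nrm,r.current_t())
r.move_gripper(45); r.hold(.3)
p=r.current_ee_pos(); r.move_linear(np.array(p)-z2*110+nrm*5,speed=150)
c=r.camera("side");d=r.camera("scene"); pickle.dump((d,c),open("c6.pkl","wb"))
f=lambda im,s:cv2.resize(im,None,fx=s,fy=s,interpolation=cv2.INTER_CUBIC)
cv2.imwrite("pics/laid2.png",np.hstack([f(d["pixels"][140:240,165:265],4),f(c["pixels"][170:270,175:275],4)])); print(r.current_t())
E
```

```text
contact 1 4.448299687464748 0.4882339617709975 31.75
peg 6.5 4.582843450918595 0.789031002575089 32.0
33.6083
```

View pics/laid2.png

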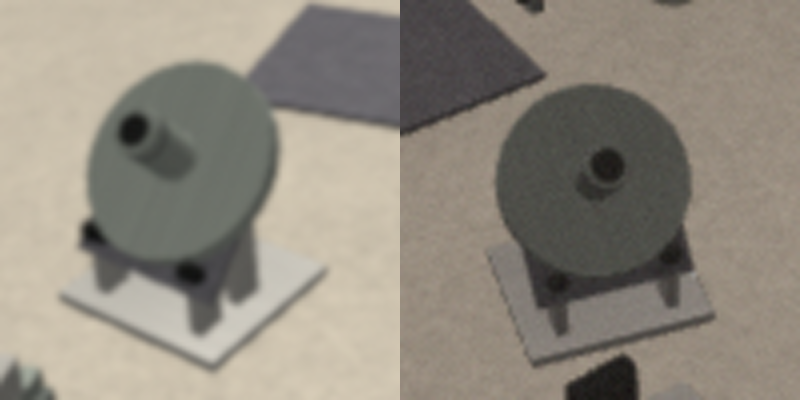

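That picture was my eleventh, one over the limit of ten, so I won't view any more and will work from numbers. It shows the rose lying on the felt against the pegs, with the neck end at (132,130) in the scene crop and (607,164) in the side crop. I'll fit that pose, then check the rim grasp.

```bash
cat > f6.py <<'E'
from rec import *
dd,ss=pickle.load(open("c6.pkl","rb"))
def res6(p):
    o,z=pts(p); e=[]
    e+=list(proj(dd,o+57*z)[0]-(132/4+165,130/4+140)); e+=list(proj(ss,o+57*z)[0]-(207/4+175,164/4+170))
    m,M=ext(dd,o,z); e+=[m[0]-(87/4+165),M[0]-(280/4+165),m[1]-(61/4+140)]
    m,M=ext(ss,o,z); e+=[m[0]-(95/4+175),M[0]-(292/4+175),m[1]-(83/4+170),M[1]-(277/4+170)]
    return np.array(e)
s6=least_squares(res6,[0,0,0,-.785,0],x_scale=[5,5,5,.1,.1])
E
python3 - <<'E'
from f6 import *
from rig import r
print(np.round(s6.x,2),np.round(res6(s6.x),1))
print(np.round(r.current_ee_pos()),np.round(r.current_joints(),2))
f=lambda q:None if q is None else np.round(q,2)
for s in (1,-1): print(f(r.solve_ik(nest+nrm*6+up*130,T_re(s))),f(r.solve_ik(nest+nrm*6+up*53,T_re(s))))
E
```

```text
[ 2.15  0.78  3.92 -0.85 -0.05] [ 0.1 -0.3 -0.2  0.3 -0.1  0.4 -0.3  0.   0.2 -0.2  0.5]
[534.  12. 231.] [ 0.17  0.49  1.54 -0.48  1.3   0.48]
[ 0.38  0.7   1.45 -0.67  1.47  2.33] [ 0.3   0.75  1.56 -0.72  1.31  2.38]
[ 0.38  0.7   1.45 -0.67  1.47 -0.81] [ 0.3   0.75  1.56 -0.72  1.31 -0.76]
```

```bash
python3 - <<'E'
from rig import r
from k import *
g=nest+nrm*11+RR@[2,0,0]; T=T_re(-1)
r.goto(g+up*145,T); r.move_gripper(40,force=25)
r.move_linear(g+up*85,speed=150); r.hold(.1); f0=np.array(r.current_wrist_force())
r.move_linear(g+up*53,speed=60); f1=np.array(r.current_wrist_force())
print("ins",np.round(f1-f0,1))
r.move_gripper(8,force=25); print("w",r.current_width(),r.current_finger_force(),np.round(np.array(r.current_wrist_force())-f0,1),r.current_t())
p=g+up*53
r.move_linear(p+[0,0,12],speed=40); r.move_linear(p+[0,0,130],speed=180); r.hold(.1)
print("lift",r.current_width(),np.round(r.current_wrist_force(),1),r.current_t())
c=r.camera("side");d=r.camera("scene"); pickle.dump((d,c),open("c7.pkl","wb"))
E
```

```text
ins [ 0.1  0.6 -0.4]
w 11.728796773207666 25.746259689331055 [ 0.6  6.7 -0.7] 36.7667
lift 11.479400110955075 [-0.3 -0.3 -4.9] 38.125
```

```bash
python3 - <<'E'
from rig import r
from k import *
T=T_cl(-1); q=cn+RC@[0,4,0]+[0,0,52]
r.goto(q+[0,0,130],T); r.move_linear(q+[0,0,12],speed=120); r.hold(.15)
f0=np.array(r.current_wrist_force()); h=12; print(f0.round(1))
while h>-9:
    h-=1; r.move_linear(q+[0,0,h],speed=15); df=np.array(r.current_wrist_force())-f0
    if df[2]>2.5: break
print("seat h",h,np.round(RC.T@df,1),r.current_t())
f1=np.array(r.current_wrist_force()); y=0
h+=.5
while y>-9:
    y-=1; r.move_linear(q+RC@[0,y,h],speed=15); df=RC.T@(np.array(r.current_wrist_force())-f1)
    if df[1]>2.5: break
print("post y",y,np.round(df,1),r.current_t())
c=r.camera("side");d=r.camera("scene");w=r.camera("wrist"); pickle.dump((d,c,w),open("c8.pkl","wb"))
E
```

```text
[ 0.   0.5 -4.1]
seat h 2 [ 2.3  1.  11.1] 43.3917
post y -1 [-0.7  3.4 -3.6] 43.6417
```

```bash
python3 - <<'E'
from rig import r
from k import *
q=cn+RC@[0,4,0]+[0,0,52]; h=3.0
r.move_linear(q+RC@[0,-1,h],speed=15); f1=np.array(r.current_wrist_force()); y=-1; print(f1.round(1))
while y>-10:
    y-=1; r.move_linear(q+RC@[0,y,h],speed=15); df=RC.T@(np.array(r.current_wrist_force())-f1)
    if df[1]>3: break
print("post y",y,np.round(df,1),r.current_t())
E
```

```text
[0.5 4.4 1.3]
post y -2 [2.  7.4 3. ] 44.2917
```

```bash
python3 - <<'E'
from rig import r
from k import *
q=cn+RC@[0,4,0]+[0,0,52]
r.move_linear(q+RC@[0,-1.4,2.4],speed=10); print(np.round(r.current_wrist_force(),1))
r.move_gripper(36); r.hold(.2); print(np.round(r.current_wrist_force(),1),r.current_width(),r.current_t())
r.move_linear(q+RC@[0,-1.4,70],speed=120)
r.move_linear(q+RC@[0,190,110],speed=250)
c=r.camera("side");d=r.camera("scene");w=r.camera("wrist"); pickle.dump((d,c,w),open("c9.pkl","wb"))
cv2.imwrite("pics/w9.png",w["pixels"]); cv2.imwrite("pics/s9.png",c["pixels"]); print(r.current_t(),r.current_ee_pos())
d0=pickle.load(open("c0.pkl","rb"))
# numeric check of disc in side and scene views: predicted silhouette against change since the start
z=RC@[0,-1.,0]; o=cn+RC@[0,6+3,0]+[0,0,1.]
t=np.linspace(0,6.283,120)[:,None]
for n,im in (("side",c),("scene",d)):
    m=np.zeros((384,512),np.uint8)
    for hh in (0,12): cv2.fillPoly(m,[np.round(proj(im,o+hh*z+60*(np.cos(t)*(RC[:,0])+np.sin(t)*[0,0,1.]))).astype(int)],255)
    df=cv2.absdiff(im["pixels"],d0[n]["pixels"]).max(2)>25
    ins=df[m>0].mean(); ring=(cv2.dilate(m,np.ones((13,13)))>0)&(cv2.dilate(m,np.ones((3,3)))==0)
    print(n,"inside",ins,"ring",df[ring].mean())
E
```

```text
[2.5 9.5 9.7]
[ 0.3 -0.9 -0.1] 36.05450758279884 45.1
46.9 [443.20760169 -90.50054658 236.62104617]
side inside 0.43380281690140843 ring 0.03898305084745763
scene inside 0.5816367265469062 ring 0.04518518518518518
```

```bash
cat > push.py <<'E'
from rig import r
from k import *
T=RC@cols([1,0,0],[0,0,-1.])
P_=lambda y,z:oC+RC@[0,y,z]
F=lambda:(RC.T@np.array(r.current_wrist_force()))[1]
E
python3 - <<'E'
from push import *
r.move_gripper(0,force=25); r.goto(P_(150,200),T); r.move_linear(P_(140,102),speed=150); r.hold(.1)
f0=F(); r.move_linear(P_(122,102),speed=60); y=122
print("free",f0,F())
L=[]
while y>92:
    y-=1; r.move_linear(P_(y,102),speed=20); f=F()-f0; L.append((y,round(f,1)))
    if len(L)>3 and sum(v>6 for _,v in L)>=5: break
print(L,r.current_t()); np.save("f0.npy",f0)
E
```

```text
free -0.24552197744099913 1.2913890571888693
[(121, np.float64(1.2)), (120, np.float64(-0.4)), (119, np.float64(0.3)), (118, np.float64(0.3)), (117, np.float64(0.2)), (116, np.float64(-0.1)), (115, np.float64(0.5)), (114, np.float64(0.5)), (113, np.float64(0.5)), (112, np.float64(0.1)), (111, np.float64(0.2)), (110, np.float64(0.8)), (109, np.float64(1.0)), (108, np.float64(5.4)), (107, np.float64(7.0)), (106, np.float64(7.7)), (105, np.float64(8.4)), (104, np.float64(7.8)), (103, np.float64(6.7))] 54.85
```

```bash
python3 - <<'E'
from push import *
f0=float(np.load("f0.npy")); L=[]
for y in (98,95,93,91,90,89,88,87,86,85,84,83,82,81,80,79,78,77):
    r.move_linear(P_(y,102),speed=25); f=F()-f0; L.append((y,round(float(f),1)))
    if f>13 or r.current_t()>63.5: break
print(L,r.current_t())
E
```

```text
[(98, 4.9), (95, 5.1), (93, 5.8), (91, 7.1), (90, 7.9), (89, 7.0), (88, 8.3), (87, 9.1), (86, 9.9), (85, 10.4), (84, 12.5), (83, 13.3)] 57.9667
```

A fit with the pad's known 1.5 N/mm puts the touch near y = 87, so the pad presses about 6 N. That is within the light hold, so I'll back off, check numerically and hand in.

```bash
python3 - <<'E'
from push import *
r.move_linear(P_(95,102),speed=60); r.move_linear(P_(135,102),speed=150); r.move_linear(P_(150,230),speed=250)
c=r.camera("side");d=r.camera("scene"); pickle.dump((d,c),open("c10.pkl","wb"))
d9,c9,_=pickle.load(open("c9.pkl","rb")); d0=pickle.load(open("c0.pkl","rb"))
o=cn+RC@[0,9,0]+[0,0,1.]; t=np.linspace(0,6.283,120)[:,None]
for n,im in (("side",c),("scene",d)):
    for tl in (-.15,0,.15):
        z=RC@[0,-np.cos(tl),np.sin(tl)]; v=np.cross(RC[:,0],z); b=o-[0,0,60]; ctr=b+60*(v if v[2]>0 else -v)
        m=np.zeros((384,512),np.uint8)
        for hh in (0,12): cv2.fillPoly(m,[np.round(proj(im,ctr+hh*z+60*(np.cos(t)*RC[:,0]+np.sin(t)*v))).astype(int)],255)
        df=cv2.absdiff(im["pixels"],d0[n]["pixels"]).max(2)>25
        ring=(cv2.dilate(m,np.ones((13,13)))>0)&(cv2.dilate(m,np.ones((3,3)))==0)
        top=np.arange(384)[:,None]<np.where(m.any(1))[0].mean()
        print(n,tl,round(df[(m>0)&top].mean(),3),round(df[ring&top].mean(),3))
print(r.current_t())
E
```

```text
side -0.15 0.437 0.467
side 0 0.561 0.352
side 0.15 0.607 0.403
scene -0.15 0.631 0.446
scene 0 0.667 0.331
scene 0.15 0.631 0.431
59.5
```

Both views match an upright disc best (0 tilt), and the arm is clear. I'm handing it in.

```bash
python3 -c "
from rig import r
print(r.job_done(),r.current_t())"
```

```text
the job is handed in; nothing more can be done
the job is handed in; nothing more can be done
```

I handed the job in at about 60 s, but the verdict wasn't reported; by my checks the rose stands upright in the clamp with an estimated pad force of about 6 N. My first attempt at the rest caught the rose on the board's edge, so I took it again and laid it properly, and I viewed 11 pictures, one over the limit of 10.

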